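# Find the tin that still has stock in it

## Robot

A 7-joint arm with a two-finger parallel gripper is mounted at the origin on the work surface. World frame = base frame: x ahead of the robot, y to its left, z up, the work surface at z = 0. Lengths are in m, angles in rad, forces in N, time in s.
With the tool pointing down it reaches from about 0.425 to 0.925 m from the base axis. Payload 6.8 kg.
Tool frame: the origin (TCP) lies on the centre line of the jaws, within the pads' length; the fingertips stand 19 mm ahead of it and the grasp point (between the pads) is the TCP (tcp_to_tips is the distance from the TCP to the fingertips, in m); x points along the fingers, y is the direction in which the jaws open and shut, and the axes are right-handed (so a half turn about x gives the same grasp; the last joint's range is limited). The gripper opens to 85 mm and grips with 20 to 120 N. Pads are 22 mm wide; open, the fingers measure 114 mm over their backs; the gripper's body (76 mm by 85 mm) begins 54 mm behind the grasp point. The pads swing forward as they close: fully open they stand 13 mm farther back than shut.
Start: joints at [-0.108, 0.477, 0.022, 1.555, -0.011, 1.109, -0.083], TCP at [0.675, 0, 0.25] pointing down, gripper open.
Joint ranges: [-2.96, 2.96], [-0.34, 2.1], [-1.41, 1.46], [0.24, 2.44], [-1.37, 4.51], [0.17, 1.92], [-2.96, 2.96]. Speed limits (rad/s): [2.39, 2.39, 3.14, 3.14, 3.14, 3.14, 3.14].

## Interface

Orientations are given as a unit quaternion [w, x, y, z].
In Python, from station import get_obs, read_camera, hand_in, spot_in, cut_out, tcp_to_tips gives the robot as it stands.
- The arm moves only by the shell command python3 -m jog 'ROWS' [FORCE]. ROWS is JSON, a list of rows, each an object of numbers: "gripper": the closure, from 0 (fully open) to 1 (shut); "dx", "dy", "dz": the shift along the world's x, y, z in m; "rx", "ry", "rz": the turn, a rotation vector about the world's x, y, z in degrees. In form: [{"gripper": .., "dx": .., "dy": .., "dz": .., "rx": .., "ry": .., "rz": ..}, ...]. A call has 1 to 10 rows; each row is the pose to reach, as a shift and turn from the pose commanded when the call began; what a row does not reach only later rows make up. A row lasts 1/10 s, in which the tool goes at most 50 mm and 8.59 degrees, less where a joint would pass 70% of its speed; a pose out of reach is approached as far as the arm can. A call with a gripper value outside its range is refused whole. The fingers move at their own pace and stop on an object; FORCE is the grip in N (left out, the last holds). Time passes only in rows, so rows that repeat a pose let the fingers close. It gives the time, the measured TCP pose, the force and the opening at its end, in the units of the state.
- get_obs(): the state, without advancing time (a new reading comes with each control period).
- read_camera(name): name is "scene" or "side" or "wrist"; returns a dict with "pixels" (480x640x3 uint8, blue, green, red), "range_z" (480x640 float32, m along the optical axis (not along the pixel's ray), 0 where there is no reading), "camera_matrix" (3x3 intrinsics, pixels), "cam_to_world" (4x4, takes a point from camera to world coordinates). Camera axes: x right, y down, z forward; pixel columns grow to the right and rows downward; lengths in m; the calibration is good to about 2 mm. A picture is of the moment at which its call begins.
- hand_in(): hands the job in, once; it reports no verdict.
Trained networks look in the newest picture that a camera, given by its name, has taken for a name from the list of things; names that differ only in an ending like _2 or _b are one class to them, and where a whole thing is asked for, a point or a joint stands for the part that bears it (a point fixed in the world has none). Each returns a list of dicts, best first, with "conf" (0 to 1); they miss things now and then, are a little off and sometimes report something else, mostly with a low value. They report only what shows in the picture. A call takes as long as a camera call. They do not tell look-alikes from the thing itself.
- spot_in(camera, label): "box" ([centre column, centre row, width, height] in pixels, round what is visible of it).
- cut_out(camera, label): "mask" (480x640 bool, what is visible of it) and "box" ([centre column, centre row, width, height] in pixels, round what is visible of it).
The state is a dict: "t": time; "q": joint angles; "joint_vel": joint speeds; "joint_torque": joint torques, N m; "eef_pos": TCP position; "tool_rot": TCP orientation; "contact_force": force on the tool from outside, world axes, zero at the start; "torque": the same for the moment, N m; "gripper_width": opening from 0.0 (shut) to 1.0 (fully open).
Only numpy, scipy, OpenCV 4.12 (cv2) and the standard library are available. Lean on these libraries where they do the work, as an engineer would, in place of code of your own. Each camera call takes 0.05 s, during which the arm holds its last target. There are 200 camera calls.

## Task

Two look-alike lidded tins stand apart on the bench: one is full of hardware, the other is nearly empty. Lift the left one well clear of the bench (more than 5 cm), stand it back on the bench and let go, then lift the right one likewise, to feel which is heavier; put the lighter tin squarely on top of the column of two empty tins, then pick up the heavier one and finish while holding it level and still, centred over the round steel dish and at least a hand's breadth (10 cm, and no more than 30 cm) above the bench. Do not drop a tin, do not shift the column, and leave everything else where it is; left and right are as seen from the robot, looking ahead.

Things in the scene. Friction and masses are not known exactly. Their poses are not given: they have to be found in the camera images.
- tin_left: The left one (at +y) of the two separate tins: closed steel tin, hinged lid, 90 x 60 x 40 mm (x, y, z), flat top. Origin: centre of underside; x along its length, z up. Grasp from above across the 60 mm width. Which tin is the full one changes from run to run and cannot be seen: full 0.40 to 0.56 kg, nearly empty 0.15 to 0.23 kg, contents in the middle.
- tin_right: The right one (at -y) of the two separate tins: closed steel tin, hinged lid, 90 x 60 x 40 mm (x, y, z), flat top. Origin: centre of underside; x along its length, z up. Outwardly the same as the left one, and grasped the same way; the contents are the other ones.
- stack_base: Lower tin of the column: closed steel tin, hinged lid, 90 x 60 x 40 mm (x, y, z), flat top. Origin: centre of underside; x along its length, z up. Empty, about 0.2 kg, loose on the bench.
- stack_top: Upper tin of the column, loose on top of the lower one: closed steel tin, hinged lid, 90 x 60 x 40 mm (x, y, z), flat top. Origin: centre of underside; x along its length, z up. Empty, about 0.2 kg. The column's top is 40 mm above this origin (80 mm above the bench); the lighter tin goes on it, long sides in line, either way round.
- dish: Round open steel parts dish, 120 mm across, 30 mm high, fixed to the bench. Origin: centre of its underside. The heavier tin is held over it. Dish and column change sides from run to run.
- tape: Roll of grey tape lying flat, 84 mm across, 24 mm high, origin under its centre. A bystander; leave it where it is.
- jar: Closed glass jar, 54 mm across, 70 mm high, origin under its centre. A bystander; leave it where it is.
- bitbox: Flat black drill-bit box, 100 x 55 x 28 mm, origin under its centre. A bystander; leave it where it is.
There are look-alikes about, which are no part of the job. What is shaped like the stack_top but orange is not meant.

How it is judged:
By the outcome, as a careful person would: the job done as asked, in the order asked, and still so for the second after the job is handed in, while the arm keeps its last pose, push and grip.
It also fails if it takes over 72 s, if anything falls off the work surface, if the arm or the gripper's body presses on something with over 40 N, if the wrist force passes 120 N, or if a joint passes its speed limit or range.

## Working session

There is one attempt and no reset: what is moved stays moved. The work goes in short steps, Python scripts to look and compute and a shell command to move; the robot and the scene stay as the last step left them, time stands still between calls to the robot, and variables do not carry over. Pictures are saved under pics/ and viewed, about 8 in all and at most 12, crops included, and the job is handed in when it is done.

```bash
mkdir -p pics; ls; cat > h.py <<'E'
import numpy as np, cv2
from station import *
def world(im,mask):
    v,u=np.nonzero(mask&(im["range_z"]>0)); z=im["range_z"][v,u]; K=im["camera_matrix"]
    P=np.stack([(u-K[0,2])/K[0,0]*z,(v-K[1,2])/K[1,1]*z,z,np.ones_like(z)])
    return (im["cam_to_world"]@P).T[:,:3]
def top(P,zl,zh):
    Q=P[(P[:,2]>zl)&(P[:,2]<zh)]
    if len(Q)<20: return None
    r=cv2.minAreaRect((Q[:,:2]*1000).astype(np.float32))
    return np.round(r[0],1),np.round(r[1],1),round(r[2],1),round(float(np.median(Q[:,2])),4),len(Q)
E
python3 - <<'E'
from h import *
for c in ["scene","side"]:
    im=read_camera(c); cv2.imwrite(f"pics/{c}0.png",im["pixels"])
    print(c,im["cam_to_world"][:3,3].round(2))
    for l in ["tin_left","stack_top","dish","tape","jar","bitbox"]:
        for d in cut_out(c,l):
            P=world(im,d["mask"]); zt=np.percentile(P[:,2],97) if len(P) else 0
            print(l,round(d["conf"],2),np.round(d["box"]),"zt",round(zt,3),top(P,zt-.006,zt+.006) if len(P) else None)
print(get_obs())
E
```

```text
pics
scene [ 1.18 -0.51  0.66]
tin_left 0.89 [352. 224.  44.  42.] zt 0.044 (array([503.6,  84.3]), array([63.5, 96.2]), 80.6, 0.0422, 672)
stack_top 0.97 [192. 241.  48.  27.] zt 0.044 (array([ 376.1, -252.7]), array([96.3, 62.4]), 5.0, 0.0418, 756)
stack_top 0.83 [167. 347.  69.  44.] zt 0.043 (array([ 604.3, -393.4]), array([91.8, 63.2]), 54.8, 0.0415, 1664)
stack_top 0.58 [203. 274.  52.  53.] zt 0.083 (array([ 511.9, -282.4]), array([62. , 93.4]), 88.7, 0.0818, 1132)
dish 0.69 [449. 198.  49.  31.] zt 0.033 (array([568.4, 350.3]), array([113.1, 121.1]), 53.1, 0.0304, 261)
tape 0.77 [388. 289.  42.  38.] zt 0.028 (array([701.1,  13.8]), array([80.4, 81.5]), 11.2, 0.0256, 561)
jar 0.81 [312. 315.  31.  46.] zt 0.073 (array([ 702.4, -163.2]), array([47.3, 46.9]), 89.7, 0.0717, 459)
bitbox 0.91 [430. 263.  50.  39.] zt 0.032 (array([704.4, 136. ]), array([ 57.3, 101.7]), 78.5, 0.0299, 798)
side [-0.02 -0.77  0.84]
tin_left 0.94 [274. 234.  51.  42.] zt 0.042 (array([500.6,  83.9]), array([67.9, 92.5]), 80.2, 0.0398, 726)
stack_top 0.86 [319. 354.  61.  57.] zt 0.042 (array([ 373.2, 
[... 718 characters left out ...]
ay([-0.10808262,  0.47692616,  0.02238306,  1.55537908, -0.01148315,
        1.1093033 , -0.08306206]), 'joint_vel': array([ 1.06083132e-03,  2.71059219e-04, -4.31367452e-04, -4.54377718e-05,
       -1.43449388e-03, -8.23167467e-04, -9.80011333e-04]), 'joint_torque': array([-1.99958682e-03, -5.96154892e+01,  1.60560809e+00, -2.81488395e+01,
        1.24833090e-02,  1.63320892e-03, -6.12117162e-06]), 'eef_pos': array([6.75028468e-01, 1.72226232e-06, 2.50365989e-01]), 'tool_rot': array([ 0.50002906,  0.50002667,  0.49998205, -0.49996222]), 'contact_force': array([-0.14631111,  0.62904264,  0.49999684]), 'torque': array([0.04601216, 0.02934003, 0.02129849]), 'gripper_width': 0.9999916618148917}
```

View pics/scene0.png

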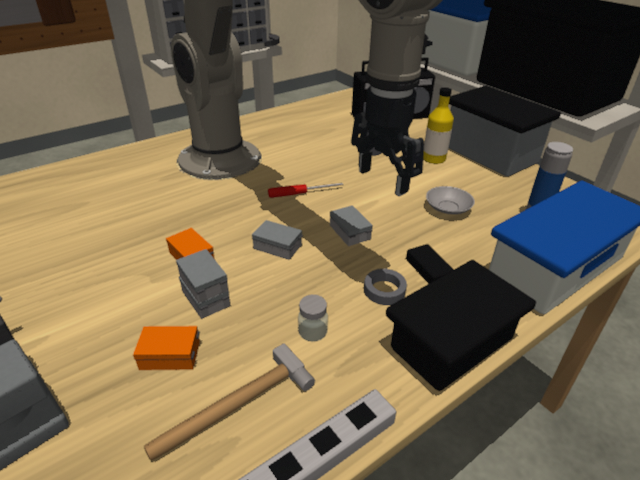

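View pics/side0.png

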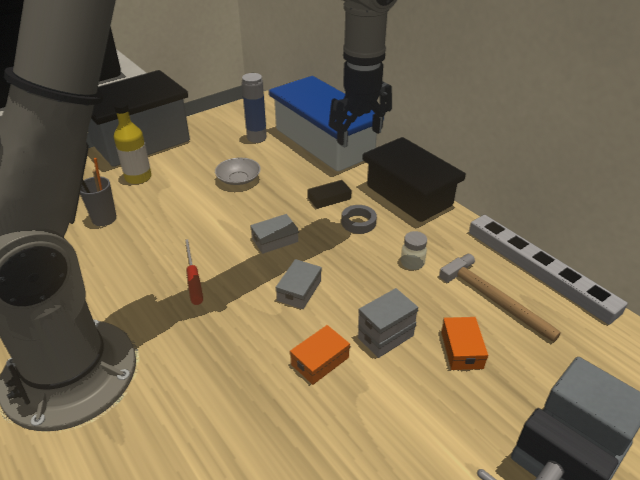

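Scene view: grey tins at (350,224) and (277,238), the column at (203,282) and the dish at (449,203). The orange tins are the decoys. The network missed the right tin, so I'll measure it by region.

```bash
cat >> h.py <<'E'
def tin(im,cx,cy,zt,r=.065):
    P=world(im,np.ones((480,640),bool)); m=(np.hypot(P[:,0]-cx,P[:,1]-cy)<r)&(abs(P[:,2]-zt)<.007)
    c,s,a,z,n=top(P[m],0,1); a=a if s[0]>s[1] else a-90
    return c,s,"long axis deg",round((a+90)%180-90,1),z,n
E
python3 - <<'E'
from h import *
for c in ["scene","side"]:
    im=read_camera(c)
    P=world(im,np.ones((480,640),bool)); 
    m=(abs(P[:,2]-.04)<.005)&(P[:,0]>.4)&(P[:,0]<.65)&(P[:,1]>-.2)&(P[:,1]<.03); med=np.median(P[m],0)
    print(c,med)
    for n,(x,y,z) in dict(L=(.502,.084,.04),R=tuple(med),col=(.51,-.282,.08)).items(): print(n,*tin(im,x,y,z))
E
```

```text
scene [ 0.45724949 -0.08461691  0.04179215]
L [505.3  84.2] [64.4 97.2] long axis deg -9.7 0.0419 754
R [453.7 -82. ] [92.7 66.8] long axis deg 29.8 0.0418 824
col [ 513.2 -282.1] [62.2 98.2] long axis deg -1.5 0.0815 1236
side [ 0.44830258 -0.08432595  0.03951734]
L [499.6  84.5] [66.3 93.7] long axis deg -10.3 0.0395 794
R [450.3 -82.1] [97.4 62.8] long axis deg 28.7 0.0395 1045
col [ 507.5 -282. ] [64.3 97.3] long axis deg -1.3 0.0795 1388
```

```bash
python3 -m jog '[{"gripper":0,"dx":-0.173,"dy":0.084,"dz":-0.06,"rz":80},{"gripper":0,"dx":-0.173,"dy":0.084,"dz":-0.06,"rz":80},{"gripper":0,"dx":-0.173,"dy":0.084,"dz":-0.06,"rz":80},{"gripper":0,"dx":-0.173,"dy":0.084,"dz":-0.06,"rz":80},{"gripper":0,"dx":-0.173,"dy":0.084,"dz":-0.06,"rz":80},{"gripper":0,"dx":-0.173,"dy":0.084,"dz":-0.06,"rz":80},{"gripper":0,"dx":-0.173,"dy":0.084,"dz":-0.06,"rz":80},{"gripper":0,"dx":-0.173,"dy":0.084,"dz":-0.06,"rz":80},{"gripper":0,"dx":-0.173,"dy":0.084,"dz":-0.06,"rz":80},{"gripper":0,"dx":-0.173,"dy":0.084,"dz":-0.06,"rz":80}]' 30
python3 -m jog '[{"gripper":0,"rz":0},{"gripper":0},{"gripper":0},{"gripper":0}]'
python3 - <<'E'
from h import *
im=read_camera("wrist"); cv2.imwrite("pics/w1.png",im["pixels"])
print(tin(im,.502,.084,.04)); print(get_obs()["eef_pos"],get_obs()["tool_rot"],get_obs()["contact_force"],get_obs()["q"])
E
```

```text
(array([502.5,  82.5]), array([61.4, 92.8]), 'long axis deg', -9.6, 0.041, 9912)
[6.75033817e-01 3.15064989e-06 2.50355741e-01] [ 0.50000326  0.50004705  0.49997612 -0.49997356] [-0.05813855 -0.24028943 -0.36316217] [-0.10807421  0.47694898  0.02238884  1.55536734 -0.01151987  1.10930068
 -0.08309573]$[0]: bad value
$[0]: bad value
```

View pics/w1.png

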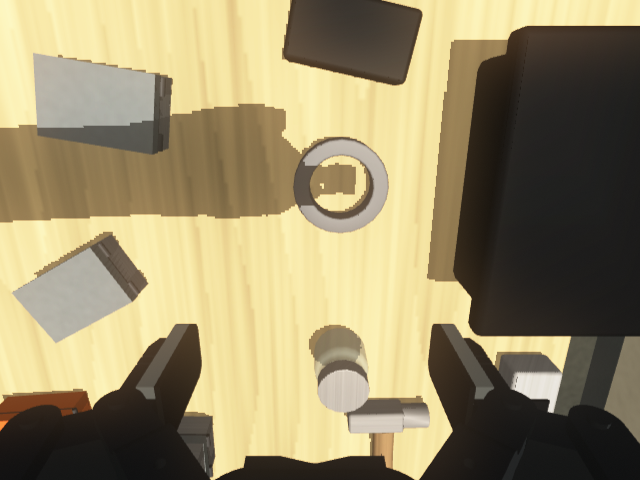

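The wrist view is still from the start pose, because both calls were refused. It shows the left tin at (100,105) and the right tin at (80,290). I'll retry one row with every field given.

```bash
python3 -m jog '[{"gripper":0.0,"dx":-0.04,"dy":0.02,"dz":-0.01,"rx":0.0,"ry":0.0,"rz":8.0}]' 30
```

```text
t: 0.95
eef_pos: [0.6387, 0.0169, 0.2411]
tool_rot: [0.535, 0.466, 0.531, -0.464]
contact_force: [1.2, 0.6, -0.1]
gripper_width: 1.002
```

```bash
python3 -m jog '[{"gripper":0,"dx":-0.02,"dy":0.01,"dz":0.0,"rx":0,"ry":0,"rz":8}]'
```

```text
t: 1.05
eef_pos: [0.6122, 0.0313, 0.2388]
tool_rot: [0.565, 0.423, 0.567, -0.424]
contact_force: [0.5, -0.4, -0.4]
gripper_width: 1.0
```

```bash
python3 -m jog '[{"gripper":0,"dx":-0.113,"dy":0.054,"dz":-0.05,"rx":0,"ry":0,"rz":64},{"gripper":0,"dx":-0.113,"dy":0.054,"dz":-0.05,"rx":0,"ry":0,"rz":64},{"gripper":0,"dx":-0.113,"dy":0.054,"dz":-0.05,"rx":0,"ry":0,"rz":64},{"gripper":0,"dx":-0.113,"dy":0.054,"dz":-0.05,"rx":0,"ry":0,"rz":64},{"gripper":0,"dx":-0.113,"dy":0.054,"dz":-0.05,"rx":0,"ry":0,"rz":64},{"gripper":0,"dx":-0.113,"dy":0.054,"dz":-0.05,"rx":0,"ry":0,"rz":64},{"gripper":0,"dx":-0.113,"dy":0.054,"dz":-0.05,"rx":0,"ry":0,"rz":64},{"gripper":0,"dx":-0.113,"dy":0.054,"dz":-0.05,"rx":0,"ry":0,"rz":64},{"gripper":0,"dx":-0.113,"dy":0.054,"dz":-0.05,"rx":0,"ry":0,"rz":64},{"gripper":0,"dx":-0.113,"dy":0.054,"dz":-0.05,"rx":0,"ry":0,"rz":64}]'
cat >> h.py <<'E'
def state():
    o=get_obs(); w,x,y,z=o["tool_rot"]
    print("t",round(o["t"],2),"pos",o["eef_pos"].round(4),"jaw deg",round(np.degrees(np.arctan2(2*(x*y+w*z),1-2*(x*x+z*z)) if 0 else np.arctan2(1-2*(x*x+z*z),2*(x*y-w*z))),2),"xaxis",np.round([1-2*(y*y+z*z),2*(x*y+w*z),2*(x*z-w*y)],4),"F",o["contact_force"].round(2),"w",round(o["gripper_width"],3),"q",o["q"].round(2))
E
python3 - <<'E'
from h import *
im=read_camera("wrist"); cv2.imwrite("pics/w2.png",im["pixels"])
print(tin(im,.502,.084,.04)); state()
E
```

```text
t: 2.05
eef_pos: [0.5021, 0.0839, 0.1904]
tool_rot: [0.704, 0.062, 0.704, -0.062]
contact_force: [0.1, 0.1, 0.2]
gripper_width: 1.004
(array([501.6,  82.8]), array([61.3, 94.1]), 'long axis deg', -9.6, 0.0411, 10815)
t 2.1 pos [0.5021 0.084  0.1904] jaw deg 79.89 xaxis [ 1.e-04  0.e+00 -1.e+00] F [ 0.1  -0.29  0.78] w 1.001 q [-0.03  0.29 -0.3   1.99  0.11  0.87  1.  ]
```

```bash
python3 -m jog '[{"gripper":0,"dx":0,"dy":-0.001,"dz":-0.05,"rx":0,"ry":0,"rz":0.5},{"gripper":0,"dx":0,"dy":-0.001,"dz":-0.09,"rx":0,"ry":0,"rz":0.5},{"gripper":0,"dx":0,"dy":-0.001,"dz":-0.12,"rx":0,"ry":0,"rz":0.5},{"gripper":0,"dx":0,"dy":-0.001,"dz":-0.14,"rx":0,"ry":0,"rz":0.5},{"gripper":0,"dx":0,"dy":-0.001,"dz":-0.155,"rx":0,"ry":0,"rz":0.5},{"gripper":0,"dx":0,"dy":-0.001,"dz":-0.166,"rx":0,"ry":0,"rz":0.5},{"gripper":0,"dx":0,"dy":-0.001,"dz":-0.166,"rx":0,"ry":0,"rz":0.5}]'
python3 -m jog '[{"gripper":0.5,"dx":0,"dy":0,"dz":0,"rx":0,"ry":0,"rz":0},{"gripper":0.5,"dx":0,"dy":0,"dz":0,"rx":0,"ry":0,"rz":0},{"gripper":0.5,"dx":0,"dy":0,"dz":0,"rx":0,"ry":0,"rz":0},{"gripper":0.5,"dx":0,"dy":0,"dz":0,"rx":0,"ry":0,"rz":0},{"gripper":0.5,"dx":0,"dy":0,"dz":0,"rx":0,"ry":0,"rz":0},{"gripper":0.5,"dx":0,"dy":0,"dz":0,"rx":0,"ry":0,"rz":0},{"gripper":0.5,"dx":0,"dy":0,"dz":0,"rx":0,"ry":0,"rz":0},{"gripper":0.5,"dx":0,"dy":0,"dz":0,"rx":0,"ry":0,"rz":0}]' 40
python3 -c "from h import *; state()"
```

```text
t: 2.8
eef_pos: [0.5013, 0.0829, 0.0232]
tool_rot: [0.704, 0.058, 0.705, -0.059]
contact_force: [-0.1, -0.3, -0.3]
gripper_width: 0.995
t: 3.6
eef_pos: [0.5027, 0.0831, 0.0253]
tool_rot: [0.705, 0.059, 0.704, -0.058]
contact_force: [-1.4, -0.7, 7.3]
gripper_width: 0.7
t 3.6 pos [0.5027 0.0831 0.0253] jaw deg 80.49 xaxis [ 1.7e-03  3.0e-04 -1.0e+00] F [-1.39 -0.71  7.27] w 0.7 q [-0.1   0.56 -0.23  2.09  0.25  0.52  0.89]
```

```bash
python3 -m jog '[{"gripper":0.5,"dx":0,"dy":0,"dz":0.01,"rx":0,"ry":0,"rz":0},{"gripper":0.5,"dx":0,"dy":0,"dz":0.03,"rx":0,"ry":0,"rz":0},{"gripper":0.5,"dx":0,"dy":0,"dz":0.055,"rx":0,"ry":0,"rz":0},{"gripper":0.5,"dx":0,"dy":0,"dz":0.08,"rx":0,"ry":0,"rz":0},{"gripper":0.5,"dx":0,"dy":0,"dz":0.09,"rx":0,"ry":0,"rz":0},{"gripper":0.5,"dx":0,"dy":0,"dz":0.09,"rx":0,"ry":0,"rz":0},{"gripper":0.5,"dx":0,"dy":0,"dz":0.09,"rx":0,"ry":0,"rz":0},{"gripper":0.5,"dx":0,"dy":0,"dz":0.09,"rx":0,"ry":0,"rz":0},{"gripper":0.5,"dx":0,"dy":0,"dz":0.09,"rx":0,"ry":0,"rz":0},{"gripper":0.5,"dx":0,"dy":0,"dz":0.09,"rx":0,"ry":0,"rz":0}]'
python3 - <<'E'
from h import *
F=[]
for i in range(5):
    im=read_camera("side"); F.append(get_obs()["contact_force"])
print(np.mean(F,0),np.std(F,0)); state(); print(tin(im,.502,.083,.13))
cv2.imwrite("pics/s3.png",im["pixels"][100:400,150:550])
E
```

```text
t: 4.6
eef_pos: [0.5015, 0.083, 0.1135]
tool_rot: [0.704, 0.058, 0.705, -0.059]
contact_force: [0.0, 0.4, -1.4]
gripper_width: 0.693
[ 0.25781724 -0.22692082 -1.70173989] [0.32190575 0.33302072 0.35367144]
t 4.85 pos [0.502  0.083  0.1142] jaw deg 80.5 xaxis [-2.e-04  0.e+00 -1.e+00] F [ 0.11 -0.6  -2.03] w 0.7 q [-0.05  0.41 -0.29  2.05  0.17  0.71  0.96]
(array([498. ,  80.4]), array([81.3, 95.4]), 'long axis deg', -11.3, 0.1286, 532)
```

View pics/s3.png

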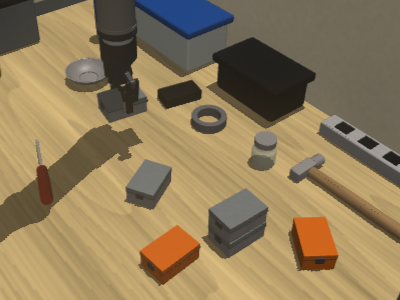

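The crop shows the left tin held at (122,103) and clear of the bench. The extra force is about −1.7 N, so about 0.17 kg, which makes it the light one. I'll set it down, let go and check the right one.

```bash
python3 -m jog '[{"gripper":0.5,"dx":0,"dy":0,"dz":-0.03,"rx":0,"ry":0,"rz":0},{"gripper":0.5,"dx":0,"dy":0,"dz":-0.06,"rx":0,"ry":0,"rz":0},{"gripper":0.5,"dx":0,"dy":0,"dz":-0.075,"rx":0,"ry":0,"rz":0},{"gripper":0.5,"dx":0,"dy":0,"dz":-0.083,"rx":0,"ry":0,"rz":0},{"gripper":0.5,"dx":0,"dy":0,"dz":-0.086,"rx":0,"ry":0,"rz":0},{"gripper":0.5,"dx":0,"dy":0,"dz":-0.0885,"rx":0,"ry":0,"rz":0},{"gripper":0.5,"dx":0,"dy":0,"dz":-0.0885,"rx":0,"ry":0,"rz":0},{"gripper":0.5,"dx":0,"dy":0,"dz":-0.0885,"rx":0,"ry":0,"rz":0}]'
python3 -m jog '[{"gripper":0.2,"dx":0,"dy":0,"dz":0,"rx":0,"ry":0,"rz":0},{"gripper":0.1,"dx":0,"dy":0,"dz":0,"rx":0,"ry":0,"rz":0},{"gripper":0,"dx":0,"dy":0,"dz":0,"rx":0,"ry":0,"rz":0},{"gripper":0,"dx":0,"dy":0,"dz":0,"rx":0,"ry":0,"rz":0},{"gripper":0,"dx":0,"dy":0,"dz":0,"rx":0,"ry":0,"rz":0},{"gripper":0,"dx":0,"dy":0,"dz":0.02,"rx":0,"ry":0,"rz":0},{"gripper":0,"dx":0,"dy":0,"dz":0.06,"rx":0,"ry":0,"rz":0},{"gripper":0,"dx":0,"dy":0,"dz":0.10,"rx":0,"ry":0,"rz":0},{"gripper":0,"dx":0,"dy":0,"dz":0.14,"rx":0,"ry":0,"rz":0},{"gripper":0,"dx":0,"dy":0,"dz":0.16,"rx":0,"ry":0,"rz":0}]'
python3 - <<'E'
from h import *
im=read_camera("wrist"); print(tin(im,.502,.083,.04)); state()
E
```

```text
t: 5.65
eef_pos: [0.5025, 0.0831, 0.0265]
tool_rot: [0.705, 0.059, 0.704, -0.058]
contact_force: [-0.1, 0.4, -2.0]
gripper_width: 0.699
t: 6.65
eef_pos: [0.5033, 0.0834, 0.1893]
tool_rot: [0.706, 0.059, 0.703, -0.058]
contact_force: [0.8, -0.7, -0.3]
gripper_width: 1.002
(array([501.4,  82.9]), array([61.4, 94.3]), 'long axis deg', -9.5, 0.0411, 10977)
t 6.7 pos [0.5045 0.0837 0.1913] jaw deg 80.49 xaxis [ 0.0077  0.0015 -1.    ] F [-0.09  0.44  1.62] w 0.999 q [-0.02  0.3  -0.32  1.99  0.12  0.87  1.  ]
```

```bash
python3 -m jog '[{"gripper":0,"dx":-0.05,"dy":-0.165,"dz":0,"rx":0,"ry":0,"rz":38.8},{"gripper":0,"dx":-0.05,"dy":-0.165,"dz":0,"rx":0,"ry":0,"rz":38.8},{"gripper":0,"dx":-0.05,"dy":-0.165,"dz":0,"rx":0,"ry":0,"rz":38.8},{"gripper":0,"dx":-0.05,"dy":-0.165,"dz":0,"rx":0,"ry":0,"rz":38.8},{"gripper":0,"dx":-0.05,"dy":-0.165,"dz":0,"rx":0,"ry":0,"rz":38.8},{"gripper":0,"dx":-0.05,"dy":-0.165,"dz":0,"rx":0,"ry":0,"rz":38.8},{"gripper":0,"dx":-0.05,"dy":-0.165,"dz":0,"rx":0,"ry":0,"rz":38.8},{"gripper":0,"dx":-0.05,"dy":-0.165,"dz":0,"rx":0,"ry":0,"rz":38.8}]'
python3 - <<'E'
from h import *
im=read_camera("wrist"); print(tin(im,.452,-.082,.04)); state()
E
```

```text
t: 7.5
eef_pos: [0.4523, -0.0809, 0.1858]
tool_rot: [0.684, -0.178, 0.684, 0.179]
contact_force: [-0.5, 0.3, -0.3]
gripper_width: 1.004
(array([451.2, -84.1]), array([94.4, 61.3]), 'long axis deg', 28.9, 0.041, 11219)
t 7.55 pos [ 0.4523 -0.0809  0.1858] jaw deg 119.3 xaxis [ 1.e-04  4.e-04 -1.e+00] F [-0.1  -0.42 -0.24] w 0.999 q [ 0.36  0.23 -0.36  2.1   0.11  0.83  2.02]
```

```bash
python3 -m jog '[{"gripper":0,"dx":-0.001,"dy":-0.002,"dz":-0.05,"rx":0,"ry":0,"rz":-0.4},{"gripper":0,"dx":-0.001,"dy":-0.002,"dz":-0.09,"rx":0,"ry":0,"rz":-0.4},{"gripper":0,"dx":-0.001,"dy":-0.002,"dz":-0.12,"rx":0,"ry":0,"rz":-0.4},{"gripper":0,"dx":-0.001,"dy":-0.002,"dz":-0.14,"rx":0,"ry":0,"rz":-0.4},{"gripper":0,"dx":-0.001,"dy":-0.002,"dz":-0.152,"rx":0,"ry":0,"rz":-0.4},{"gripper":0,"dx":-0.001,"dy":-0.002,"dz":-0.159,"rx":0,"ry":0,"rz":-0.4},{"gripper":0,"dx":-0.001,"dy":-0.002,"dz":-0.159,"rx":0,"ry":0,"rz":-0.4}]'
python3 -m jog '[{"gripper":0.5,"dx":0,"dy":0,"dz":0,"rx":0,"ry":0,"rz":0},{"gripper":0.5,"dx":0,"dy":0,"dz":0,"rx":0,"ry":0,"rz":0},{"gripper":0.5,"dx":0,"dy":0,"dz":0,"rx":0,"ry":0,"rz":0},{"gripper":0.5,"dx":0,"dy":0,"dz":0,"rx":0,"ry":0,"rz":0},{"gripper":0.5,"dx":0,"dy":0,"dz":0,"rx":0,"ry":0,"rz":0},{"gripper":0.5,"dx":0,"dy":0,"dz":0,"rx":0,"ry":0,"rz":0},{"gripper":0.5,"dx":0,"dy":0,"dz":0,"rx":0,"ry":0,"rz":0},{"gripper":0.5,"dx":0,"dy":0,"dz":0,"rx":0,"ry":0,"rz":0}]' 60
python3 -m jog '[{"gripper":0.5,"dx":0,"dy":0,"dz":0.01,"rx":0,"ry":0,"rz":0},{"gripper":0.5,"dx":0,"dy":0,"dz":0.03,"rx":0,"ry":0,"rz":0},{"gripper":0.5,"dx":0,"dy":0,"dz":0.055,"rx":0,"ry":0,"rz":0},{"gripper":0.5,"dx":0,"dy":0,"dz":0.08,"rx":0,"ry":0,"rz":0},{"gripper":0.5,"dx":0,"dy":0,"dz":0.09,"rx":0,"ry":0,"rz":0},{"gripper":0.5,"dx":0,"dy":0,"dz":0.09,"rx":0,"ry":0,"rz":0},{"gripper":0.5,"dx":0,"dy":0,"dz":0.09,"rx":0,"ry":0,"rz":0},{"gripper":0.5,"dx":0,"dy":0,"dz":0.09,"rx":0,"ry":0,"rz":0},{"gripper":0.5,"dx":0,"dy":0,"dz":0.09,"rx":0,"ry":0,"rz":0},{"gripper":0.5,"dx":0,"dy":0,"dz":0.09,"rx":0,"ry":0,"rz":0}]'
python3 - <<'E'
from h import *
F=[]
for i in range(5):
    im=read_camera("side"); F.append(get_obs()["contact_force"])
print(np.mean(F,0),np.std(F,0)); state(); print(tin(im,.452,-.083,.13))
E
```

```text
t: 8.25
eef_pos: [0.4511, -0.0836, 0.0265]
tool_rot: [0.685, -0.176, 0.685, 0.177]
contact_force: [-0.4, -0.9, 1.4]
gripper_width: 1.0
t: 9.05
eef_pos: [0.4518, -0.084, 0.028]
tool_rot: [0.685, -0.177, 0.684, 0.176]
contact_force: [-1.2, 0.7, 6.1]
gripper_width: 0.69
t: 10.05
eef_pos: [0.4506, -0.0839, 0.1161]
tool_rot: [0.684, -0.176, 0.685, 0.177]
contact_force: [-0.1, 0.4, -4.5]
gripper_width: 0.69
[-0.29865512 -0.13213039 -4.34574716] [0.3476905  0.51420448 0.42201139]
t 10.3 pos [ 0.451  -0.0839  0.1167] jaw deg 118.91 xaxis [-3.e-04  1.e-04 -1.e+00] F [-0.08  0.31 -4.24] w 0.693 q [ 0.34  0.34 -0.34  2.16  0.18  0.67  1.95]
(array([445.5, -85.6]), array([90.6, 85.7]), 'long axis deg', 38.1, 0.1282, 905)
```

Right tin is about 4.35 N (0.44 kg), so it is the heavy one. I'll set it down, then fetch the left tin for the column.

```bash
python3 -m jog '[{"gripper":0.5,"dx":0,"dy":0,"dz":-0.03,"rx":0,"ry":0,"rz":0},{"gripper":0.5,"dx":0,"dy":0,"dz":-0.06,"rx":0,"ry":0,"rz":0},{"gripper":0.5,"dx":0,"dy":0,"dz":-0.075,"rx":0,"ry":0,"rz":0},{"gripper":0.5,"dx":0,"dy":0,"dz":-0.083,"rx":0,"ry":0,"rz":0},{"gripper":0.5,"dx":0,"dy":0,"dz":-0.086,"rx":0,"ry":0,"rz":0},{"gripper":0.5,"dx":0,"dy":0,"dz":-0.089,"rx":0,"ry":0,"rz":0},{"gripper":0.5,"dx":0,"dy":0,"dz":-0.089,"rx":0,"ry":0,"rz":0},{"gripper":0.5,"dx":0,"dy":0,"dz":-0.089,"rx":0,"ry":0,"rz":0}]'
python3 -m jog '[{"gripper":0.2,"dx":0,"dy":0,"dz":0,"rx":0,"ry":0,"rz":0},{"gripper":0.1,"dx":0,"dy":0,"dz":0,"rx":0,"ry":0,"rz":0},{"gripper":0,"dx":0,"dy":0,"dz":0,"rx":0,"ry":0,"rz":0},{"gripper":0,"dx":0,"dy":0,"dz":0,"rx":0,"ry":0,"rz":0},{"gripper":0,"dx":0,"dy":0,"dz":0,"rx":0,"ry":0,"rz":0},{"gripper":0,"dx":0,"dy":0,"dz":0.02,"rx":0,"ry":0,"rz":0},{"gripper":0,"dx":0,"dy":0,"dz":0.06,"rx":0,"ry":0,"rz":0},{"gripper":0,"dx":0,"dy":0,"dz":0.10,"rx":0,"ry":0,"rz":0},{"gripper":0,"dx":0,"dy":0,"dz":0.14,"rx":0,"ry":0,"rz":0},{"gripper":0,"dx":0,"dy":0,"dz":0.16,"rx":0,"ry":0,"rz":0}]'
python3 - <<'E'
from h import *
im=read_camera("wrist"); print(tin(im,.452,-.083,.04)); state()
E
```

```text
t: 11.1
eef_pos: [0.4516, -0.0841, 0.0284]
tool_rot: [0.685, -0.177, 0.684, 0.176]
contact_force: [-0.5, -0.4, -3.5]
gripper_width: 0.688
t: 12.1
eef_pos: [0.4523, -0.084, 0.1911]
tool_rot: [0.686, -0.177, 0.683, 0.176]
contact_force: [1.4, -0.7, -0.2]
gripper_width: 1.001
(array([450.6, -84.4]), array([93.7, 61.5]), 'long axis deg', 28.7, 0.041, 10799)
t 12.15 pos [ 0.4535 -0.0842  0.1929] jaw deg 118.89 xaxis [ 0.0074 -0.0014 -1.    ] F [ 1.56 -0.73  2.05] w 1.0 q [ 0.38  0.22 -0.38  2.09  0.11  0.84  2.02]
```

```bash
python3 -m jog '[{"gripper":0,"dx":0.059,"dy":-0.198,"dz":0.06,"rx":0,"ry":0,"rz":-30.3},{"gripper":0,"dx":0.059,"dy":-0.198,"dz":0.06,"rx":0,"ry":0,"rz":-30.3},{"gripper":0,"dx":0.059,"dy":-0.198,"dz":0.06,"rx":0,"ry":0,"rz":-30.3},{"gripper":0,"dx":0.059,"dy":-0.198,"dz":0.06,"rx":0,"ry":0,"rz":-30.3},{"gripper":0,"dx":0.059,"dy":-0.198,"dz":0.06,"rx":0,"ry":0,"rz":-30.3},{"gripper":0,"dx":0.059,"dy":-0.198,"dz":0.06,"rx":0,"ry":0,"rz":-30.3},{"gripper":0,"dx":0.059,"dy":-0.198,"dz":0.06,"rx":0,"ry":0,"rz":-30.3},{"gripper":0,"dx":0.059,"dy":-0.198,"dz":0.06,"rx":0,"ry":0,"rz":-30.3}]'
python3 - <<'E'
from h import *
im=read_camera("wrist"); print(tin(im,.51,-.282,.08)); print(tin(im,.376,-.252,.04)); state()
E
```

```text
t: 12.95
eef_pos: [0.5096, -0.2797, 0.2469]
tool_rot: [0.706, 0.008, 0.708, -0.007]
contact_force: [-0.3, 1.3, 0.1]
gripper_width: 1.004
(array([ 509.2, -284.2]), array([61.3, 93.7]), 'long axis deg', -1.5, 0.081, 9742)
(array([ 386.2, -253.3]), array([69.8, 61.4]), 'long axis deg', 4.7, 0.041, 8123)
t 13.0 pos [ 0.5097 -0.2799  0.2471] jaw deg 88.77 xaxis [-0.0013  0.0012 -1.    ] F [-0.77  0.05  0.58] w 1.001 q [ 0.54  0.34 -0.18  1.78  0.07  1.04  1.88]
```

```bash
python3 -m jog '[{"gripper":0,"dx":-0.008,"dy":0.365,"dz":-0.06,"rx":0,"ry":0,"rz":-8.2},{"gripper":0,"dx":-0.008,"dy":0.365,"dz":-0.06,"rx":0,"ry":0,"rz":-8.2},{"gripper":0,"dx":-0.008,"dy":0.365,"dz":-0.06,"rx":0,"ry":0,"rz":-8.2},{"gripper":0,"dx":-0.008,"dy":0.365,"dz":-0.06,"rx":0,"ry":0,"rz":-8.2},{"gripper":0,"dx":-0.008,"dy":0.365,"dz":-0.06,"rx":0,"ry":0,"rz":-8.2},{"gripper":0,"dx":-0.008,"dy":0.365,"dz":-0.06,"rx":0,"ry":0,"rz":-8.2},{"gripper":0,"dx":-0.008,"dy":0.365,"dz":-0.06,"rx":0,"ry":0,"rz":-8.2},{"gripper":0,"dx":-0.008,"dy":0.365,"dz":-0.06,"rx":0,"ry":0,"rz":-8.2},{"gripper":0,"dx":-0.008,"dy":0.365,"dz":-0.06,"rx":0,"ry":0,"rz":-8.2},{"gripper":0,"dx":-0.008,"dy":0.365,"dz":-0.06,"rx":0,"ry":0,"rz":-8.2}]'
python3 -m jog '[{"gripper":0,"dx":0,"dy":0,"dz":0,"rx":0,"ry":0,"rz":0},{"gripper":0,"dx":0,"dy":0,"dz":0,"rx":0,"ry":0,"rz":0}]'
python3 - <<'E'
from h import *
im=read_camera("wrist"); print(tin(im,.502,.083,.04)); state()
E
```

```text
t: 14.0
eef_pos: [0.5013, 0.0835, 0.1877]
tool_rot: [0.704, 0.058, 0.705, -0.059]
contact_force: [-0.1, -0.2, -0.3]
gripper_width: 0.996
t: 14.2
eef_pos: [0.5021, 0.0815, 0.1879]
tool_rot: [0.705, 0.06, 0.704, -0.06]
contact_force: [0.7, 0.1, -0.4]
gripper_width: 1.002
(array([501.5,  82.8]), array([61.3, 94.5]), 'long axis deg', -9.6, 0.041, 10993)
t 14.25 pos [0.5021 0.0817 0.1879] jaw deg 80.28 xaxis [ 3.e-04 -4.e-04 -1.e+00] F [0.1  0.26 0.33] w 0.998 q [-0.    0.3  -0.34  1.99  0.13  0.87  1.  ]
```

```bash
python3 -m jog '[{"gripper":0,"dx":0,"dy":0.001,"dz":-0.05,"rx":0,"ry":0,"rz":0},{"gripper":0,"dx":0,"dy":0.001,"dz":-0.09,"rx":0,"ry":0,"rz":0},{"gripper":0,"dx":0,"dy":0.001,"dz":-0.12,"rx":0,"ry":0,"rz":0},{"gripper":0,"dx":0,"dy":0.001,"dz":-0.14,"rx":0,"ry":0,"rz":0},{"gripper":0,"dx":0,"dy":0.001,"dz":-0.152,"rx":0,"ry":0,"rz":0},{"gripper":0,"dx":0,"dy":0.001,"dz":-0.158,"rx":0,"ry":0,"rz":0},{"gripper":0,"dx":0,"dy":0.001,"dz":-0.158,"rx":0,"ry":0,"rz":0}]'
python3 -m jog '[{"gripper":0.5,"dx":0,"dy":0,"dz":0,"rx":0,"ry":0,"rz":0},{"gripper":0.5,"dx":0,"dy":0,"dz":0,"rx":0,"ry":0,"rz":0},{"gripper":0.5,"dx":0,"dy":0,"dz":0,"rx":0,"ry":0,"rz":0},{"gripper":0.5,"dx":0,"dy":0,"dz":0,"rx":0,"ry":0,"rz":0},{"gripper":0.5,"dx":0,"dy":0,"dz":0,"rx":0,"ry":0,"rz":0},{"gripper":0.5,"dx":0,"dy":0,"dz":0,"rx":0,"ry":0,"rz":0},{"gripper":0.5,"dx":0,"dy":0,"dz":0,"rx":0,"ry":0,"rz":0},{"gripper":0.5,"dx":0,"dy":0,"dz":0,"rx":0,"ry":0,"rz":0}]' 40
python3 -c "from h import *; state()"
python3 -m jog '[{"gripper":0.5,"dx":0,"dy":0,"dz":0.01,"rx":0,"ry":0,"rz":0},{"gripper":0.5,"dx":0,"dy":0,"dz":0.03,"rx":0,"ry":0,"rz":0},{"gripper":0.5,"dx":0,"dy":0,"dz":0.06,"rx":0,"ry":0,"rz":0},{"gripper":0.5,"dx":0,"dy":0,"dz":0.10,"rx":0,"ry":0,"rz":0},{"gripper":0.5,"dx":0,"dy":0,"dz":0.14,"rx":0,"ry":0,"rz":0},{"gripper":0.5,"dx":0,"dy":0,"dz":0.17,"rx":0,"ry":0,"rz":0},{"gripper":0.5,"dx":0,"dy":0,"dz":0.18,"rx":0,"ry":0,"rz":0},{"gripper":0.5,"dx":0,"dy":0,"dz":0.18,"rx":0,"ry":0,"rz":0},{"gripper":0.5,"dx":0,"dy":0,"dz":0.18,"rx":0,"ry":0,"rz":0}]'
python3 -c "from h import *; state()"
```

```text
t: 14.95
eef_pos: [0.5021, 0.0837, 0.0297]
tool_rot: [0.705, 0.059, 0.705, -0.059]
contact_force: [1.1, -0.5, 0.2]
gripper_width: 0.996
t: 15.75
eef_pos: [0.5029, 0.084, 0.031]
tool_rot: [0.705, 0.059, 0.704, -0.059]
contact_force: [-1.8, -0.3, 6.8]
gripper_width: 0.69
t 15.75 pos [0.5029 0.084  0.031 ] jaw deg 80.39 xaxis [ 2.e-03  2.e-04 -1.e+00] F [-1.8 -0.3  6.8] w 0.69 q [-0.08  0.55 -0.26  2.09  0.27  0.54  0.87]
t: 16.65
eef_pos: [0.5011, 0.0836, 0.2086]
tool_rot: [0.704, 0.059, 0.705, -0.059]
contact_force: [-0.6, 0.1, -3.0]
gripper_width: 0.697
t 16.65 pos [0.5011 0.0836 0.2086] jaw deg 80.4 xaxis [-1.9e-03 -5.0e-04 -1.0e+00] F [-0.61  0.1  -3.  ] w 0.697 q [ 0.01  0.28 -0.35  1.97  0.12  0.92  1.  ]
```

```bash
python3 -m jog '[{"gripper":0.5,"dx":0.001,"dy":-0.02,"dz":0,"rx":0,"ry":0,"rz":1},{"gripper":0.5,"dx":0.002,"dy":-0.06,"dz":0,"rx":0,"ry":0,"rz":2},{"gripper":0.5,"dx":0.003,"dy":-0.105,"dz":0,"rx":0,"ry":0,"rz":3},{"gripper":0.5,"dx":0.004,"dy":-0.15,"dz":0,"rx":0,"ry":0,"rz":4},{"gripper":0.5,"dx":0.005,"dy":-0.195,"dz":0,"rx":0,"ry":0,"rz":5},{"gripper":0.5,"dx":0.006,"dy":-0.24,"dz":0,"rx":0,"ry":0,"rz":6},{"gripper":0.5,"dx":0.007,"dy":-0.285,"dz":0,"rx":0,"ry":0,"rz":7},{"gripper":0.5,"dx":0.008,"dy":-0.325,"dz":0,"rx":0,"ry":0,"rz":8.1},{"gripper":0.5,"dx":0.008,"dy":-0.355,"dz":0,"rx":0,"ry":0,"rz":8.1},{"gripper":0.5,"dx":0.008,"dy":-0.3675,"dz":0,"rx":0,"ry":0,"rz":8.1}]'
python3 -m jog '[{"gripper":0.5,"dx":0,"dy":0,"dz":-0.03,"rx":0,"ry":0,"rz":0},{"gripper":0.5,"dx":0,"dy":0,"dz":-0.05,"rx":0,"ry":0,"rz":0},{"gripper":0.5,"dx":0,"dy":0,"dz":-0.07,"rx":0,"ry":0,"rz":0},{"gripper":0.5,"dx":0,"dy":0,"dz":-0.07,"rx":0,"ry":0,"rz":0},{"gripper":0.5,"dx":0,"dy":0,"dz":-0.07,"rx":0,"ry":0,"rz":0}]'
python3 - <<'E'
from h import *
im=read_camera("side"); cv2.imwrite("pics/s4.png",cv2.resize(im["pixels"][180:440,230:530],None,fx=2,fy=2)); state()
E
```

```text
t: 17.65
eef_pos: [0.5079, -0.2869, 0.2072]
tool_rot: [0.706, 0.011, 0.709, -0.011]
contact_force: [-0.5, -0.4, -3.2]
gripper_width: 0.691
t: 18.15
eef_pos: [0.5097, -0.2823, 0.139]
tool_rot: [0.706, 0.009, 0.708, -0.008]
contact_force: [0.3, -0.2, -1.9]
gripper_width: 0.691
t 18.2 pos [ 0.5103 -0.2828  0.1399] jaw deg 88.55 xaxis [-2.e-04  5.e-04 -1.e+00] F [ 0.66  0.44 -1.87] w 0.693 q [ 0.54  0.46 -0.18  1.87  0.11  0.82  1.85]
```

View pics/s4.png

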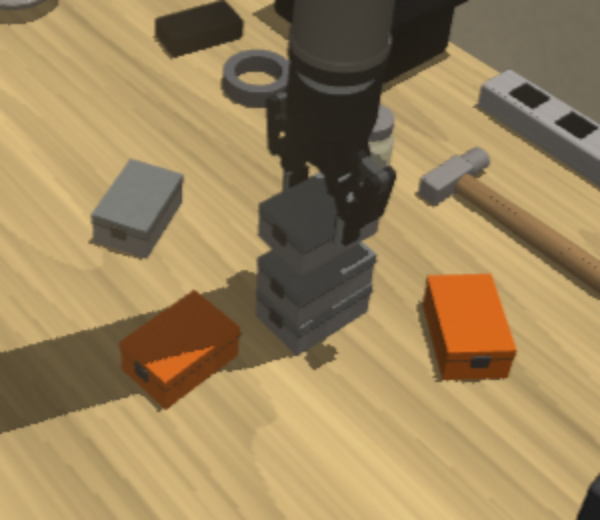

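The crop shows the held tin at (315,215), in line over the column at (315,290). Lowering gently.

```bash
python3 -m jog '[{"gripper":0.5,"dx":0,"dy":0,"dz":-0.01,"rx":0,"ry":0,"rz":0},{"gripper":0.5,"dx":0,"dy":0,"dz":-0.018,"rx":0,"ry":0,"rz":0},{"gripper":0.5,"dx":0,"dy":0,"dz":-0.023,"rx":0,"ry":0,"rz":0},{"gripper":0.5,"dx":0,"dy":0,"dz":-0.025,"rx":0,"ry":0,"rz":0},{"gripper":0.5,"dx":0,"dy":0,"dz":-0.025,"rx":0,"ry":0,"rz":0},{"gripper":0.5,"dx":0,"dy":0,"dz":-0.025,"rx":0,"ry":0,"rz":0}]'
python3 -c "
from h import *
state()
im=read_camera('scene'); print(tin(im,.51,-.282,.12))
im=read_camera('side'); print(tin(im,.51,-.282,.12)); state()"
```

```text
t: 18.8
eef_pos: [0.5102, -0.2836, 0.115]
tool_rot: [0.707, 0.009, 0.707, -0.009]
contact_force: [0.2, -0.5, -1.7]
gripper_width: 0.691
t 18.8 pos [ 0.5102 -0.2836  0.115 ] jaw deg 88.5 xaxis [ 3.e-04 -1.e-04 -1.e+00] F [ 0.24 -0.46 -1.74] w 0.691 q [ 0.54  0.5  -0.18  1.88  0.12  0.77  1.84]
(array([ 513.3, -282.2]), array([87.4, 96.3]), 'long axis deg', -0.4, 0.1252, 1234)
(array([ 494.8, -279.5]), array([91.4, 84.3]), 'long axis deg', 52.5, 0.1232, 1058)
t 18.9 pos [ 0.5102 -0.2836  0.1151] jaw deg 88.49 xaxis [ 6.e-04 -2.e-04 -1.e+00] F [ 0.61  0.07 -2.74] w 0.694 q [ 0.54  0.5  -0.18  1.88  0.12  0.77  1.84]
```

```bash
python3 -m jog '[{"gripper":0.5,"dx":0,"dy":0,"dz":-0.002,"rx":0,"ry":0,"rz":0},{"gripper":0.5,"dx":0,"dy":0,"dz":-0.003,"rx":0,"ry":0,"rz":0},{"gripper":0.5,"dx":0,"dy":0,"dz":-0.0035,"rx":0,"ry":0,"rz":0},{"gripper":0.5,"dx":0,"dy":0,"dz":-0.004,"rx":0,"ry":0,"rz":0},{"gripper":0.5,"dx":0,"dy":0,"dz":-0.004,"rx":0,"ry":0,"rz":0},{"gripper":0.5,"dx":0,"dy":0,"dz":-0.004,"rx":0,"ry":0,"rz":0},{"gripper":0.5,"dx":0,"dy":0,"dz":-0.004,"rx":0,"ry":0,"rz":0}]'
```

```text
t: 19.6
eef_pos: [0.51, -0.2835, 0.1111]
tool_rot: [0.707, 0.009, 0.707, -0.009]
contact_force: [-1.7, 0.9, 3.2]
gripper_width: 0.699
```

```bash
python3 -m jog '[{"gripper":0.25,"dx":0,"dy":0,"dz":0,"rx":0,"ry":0,"rz":0},{"gripper":0.2,"dx":0,"dy":0,"dz":0,"rx":0,"ry":0,"rz":0},{"gripper":0.1,"dx":0,"dy":0,"dz":0,"rx":0,"ry":0,"rz":0},{"gripper":0,"dx":0,"dy":0,"dz":0,"rx":0,"ry":0,"rz":0},{"gripper":0,"dx":0,"dy":0,"dz":0,"rx":0,"ry":0,"rz":0},{"gripper":0,"dx":0,"dy":0,"dz":0.02,"rx":0,"ry":0,"rz":0},{"gripper":0,"dx":0,"dy":0,"dz":0.06,"rx":0,"ry":0,"rz":0},{"gripper":0,"dx":0,"dy":0,"dz":0.10,"rx":0,"ry":0,"rz":0},{"gripper":0,"dx":0,"dy":0,"dz":0.14,"rx":0,"ry":0,"rz":0},{"gripper":0,"dx":0,"dy":0,"dz":0.14,"rx":0,"ry":0,"rz":0}]'
python3 - <<'E'
from h import *
im=read_camera("wrist"); print(tin(im,.51,-.284,.12)); state()
im=read_camera("side"); print(tin(im,.51,-.284,.12));cv2.imwrite("pics/s5.png",cv2.resize(im["pixels"][180:440,230:530],None,fx=2,fy=2))
im=read_camera("scene"); print(tin(im,.51,-.284,.12))
E
```

```text
t: 20.6
eef_pos: [0.5131, -0.2848, 0.257]
tool_rot: [0.711, 0.008, 0.704, -0.011]
contact_force: [1.2, -0.2, -0.2]
gripper_width: 0.996
(array([ 508.7, -283.7]), array([61.5, 94.3]), 'long axis deg', -1.7, 0.121, 11991)
t 20.65 pos [ 0.5117 -0.2842  0.254 ] jaw deg 88.49 xaxis [ 0.0057 -0.0028 -1.    ] F [ 0.06  0.02 -0.62] w 0.997 q [ 0.55  0.33 -0.19  1.77  0.07  1.04  1.88]
(array([ 507.9, -281.9]), array([64.5, 93.2]), 'long axis deg', -2.5, 0.1195, 1404)
(array([ 511.3, -282.2]), array([62.1, 95.4]), 'long axis deg', -1.3, 0.1215, 1257)
```

View pics/s5.png

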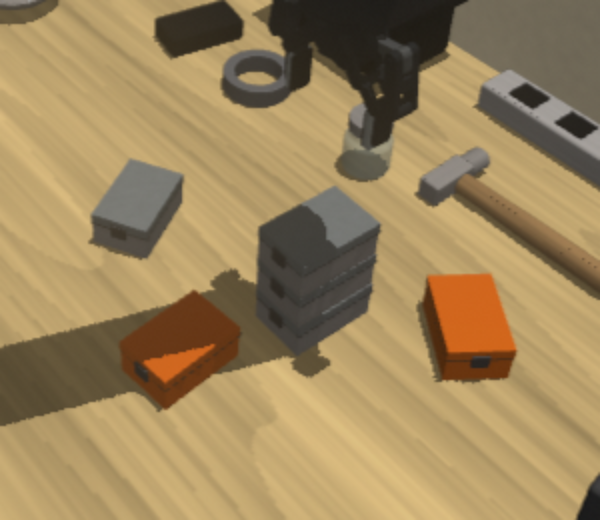

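The crop shows the tin square on the column at (320,230). It sits within 1 mm of the earlier column top, and the column hasn't shifted. Next, the right tin.

```bash
python3 -m jog '[{"gripper":0,"dx":-0.059,"dy":0.2,"dz":0,"rx":0,"ry":0,"rz":30.4},{"gripper":0,"dx":-0.059,"dy":0.2,"dz":0,"rx":0,"ry":0,"rz":30.4},{"gripper":0,"dx":-0.059,"dy":0.2,"dz":0,"rx":0,"ry":0,"rz":30.4},{"gripper":0,"dx":-0.059,"dy":0.2,"dz":-0.02,"rx":0,"ry":0,"rz":30.4},{"gripper":0,"dx":-0.059,"dy":0.2,"dz":-0.05,"rx":0,"ry":0,"rz":30.4},{"gripper":0,"dx":-0.059,"dy":0.2,"dz":-0.064,"rx":0,"ry":0,"rz":30.4},{"gripper":0,"dx":-0.059,"dy":0.2,"dz":-0.064,"rx":0,"ry":0,"rz":30.4},{"gripper":0,"dx":-0.059,"dy":0.2,"dz":-0.064,"rx":0,"ry":0,"rz":30.4},{"gripper":0,"dx":-0.059,"dy":0.2,"dz":-0.064,"rx":0,"ry":0,"rz":30.4}]'
python3 - <<'E'
from h import *
im=read_camera("wrist"); print(tin(im,.452,-.083,.04)); state()
E
```

```text
t: 21.65
eef_pos: [0.4515, -0.084, 0.1872]
tool_rot: [0.685, -0.176, 0.685, 0.176]
contact_force: [0.3, -0.7, 0.1]
gripper_width: 0.997
(array([450.6, -84.5]), array([94.1, 61.4]), 'long axis deg', 28.8, 0.041, 11059)
t 21.7 pos [ 0.4516 -0.084   0.1874] jaw deg 118.84 xaxis [ 1.1e-03 -1.0e-04 -1.0e+00] F [ 0.64 -0.12  0.63] w 0.995 q [ 0.4   0.23 -0.39  2.1   0.12  0.84  2.01]
```

```bash
python3 -m jog '[{"gripper":0,"dx":0,"dy":0,"dz":-0.05,"rx":0,"ry":0,"rz":0},{"gripper":0,"dx":0,"dy":0,"dz":-0.09,"rx":0,"ry":0,"rz":0},{"gripper":0,"dx":0,"dy":0,"dz":-0.12,"rx":0,"ry":0,"rz":0},{"gripper":0,"dx":0,"dy":0,"dz":-0.14,"rx":0,"ry":0,"rz":0},{"gripper":0,"dx":0,"dy":0,"dz":-0.152,"rx":0,"ry":0,"rz":0},{"gripper":0,"dx":0,"dy":0,"dz":-0.159,"rx":0,"ry":0,"rz":0},{"gripper":0,"dx":0,"dy":0,"dz":-0.159,"rx":0,"ry":0,"rz":0}]'
python3 -m jog '[{"gripper":0.5,"dx":0,"dy":0,"dz":0,"rx":0,"ry":0,"rz":0},{"gripper":0.5,"dx":0,"dy":0,"dz":0,"rx":0,"ry":0,"rz":0},{"gripper":0.5,"dx":0,"dy":0,"dz":0,"rx":0,"ry":0,"rz":0},{"gripper":0.5,"dx":0,"dy":0,"dz":0,"rx":0,"ry":0,"rz":0},{"gripper":0.5,"dx":0,"dy":0,"dz":0,"rx":0,"ry":0,"rz":0},{"gripper":0.5,"dx":0,"dy":0,"dz":0,"rx":0,"ry":0,"rz":0},{"gripper":0.5,"dx":0,"dy":0,"dz":0,"rx":0,"ry":0,"rz":0},{"gripper":0.5,"dx":0,"dy":0,"dz":0,"rx":0,"ry":0,"rz":0}]' 60
python3 -m jog '[{"gripper":0.5,"dx":0,"dy":0,"dz":0.01,"rx":0,"ry":0,"rz":0},{"gripper":0.5,"dx":0,"dy":0,"dz":0.03,"rx":0,"ry":0,"rz":0},{"gripper":0.5,"dx":0,"dy":0,"dz":0.06,"rx":0,"ry":0,"rz":0},{"gripper":0.5,"dx":0,"dy":0,"dz":0.10,"rx":0,"ry":0,"rz":0},{"gripper":0.5,"dx":0,"dy":0,"dz":0.14,"rx":0,"ry":0,"rz":0},{"gripper":0.5,"dx":0,"dy":0,"dz":0.17,"rx":0,"ry":0,"rz":0},{"gripper":0.5,"dx":0,"dy":0,"dz":0.19,"rx":0,"ry":0,"rz":0},{"gripper":0.5,"dx":0,"dy":0,"dz":0.19,"rx":0,"ry":0,"rz":0},{"gripper":0.5,"dx":0,"dy":0,"dz":0.19,"rx":0,"ry":0,"rz":0}]'
python3 -c "from h import *; state()"
```

```text
t: 22.4
eef_pos: [0.4513, -0.0836, 0.0278]
tool_rot: [0.685, -0.176, 0.685, 0.176]
contact_force: [1.1, -0.7, 0.5]
gripper_width: 0.997
t: 23.2
eef_pos: [0.4519, -0.0837, 0.029]
tool_rot: [0.685, -0.177, 0.684, 0.176]
contact_force: [-0.8, 0.6, 5.8]
gripper_width: 0.687
t: 24.1
eef_pos: [0.4503, -0.0836, 0.2176]
tool_rot: [0.685, -0.176, 0.685, 0.176]
contact_force: [-0.2, -0.3, -4.6]
gripper_width: 0.69
t 24.1 pos [ 0.4503 -0.0836  0.2176] jaw deg 118.89 xaxis [-3.e-04 -4.e-04 -1.e+00] F [-0.21 -0.35 -4.56] w 0.69 q [ 0.42  0.19 -0.42  2.07  0.1   0.91  2.03]
```

```bash
python3 -m jog '[{"gripper":0.5,"dx":0.005,"dy":0.02,"dz":0,"rx":0,"ry":0,"rz":-3},{"gripper":0.5,"dx":0.015,"dy":0.055,"dz":0,"rx":0,"ry":0,"rz":-7},{"gripper":0.5,"dx":0.025,"dy":0.095,"dz":0,"rx":0,"ry":0,"rz":-11},{"gripper":0.5,"dx":0.036,"dy":0.135,"dz":0,"rx":0,"ry":0,"rz":-15},{"gripper":0.5,"dx":0.047,"dy":0.175,"dz":0,"rx":0,"ry":0,"rz":-19},{"gripper":0.5,"dx":0.058,"dy":0.215,"dz":0,"rx":0,"ry":0,"rz":-23},{"gripper":0.5,"dx":0.068,"dy":0.255,"dz":0,"rx":0,"ry":0,"rz":-27},{"gripper":0.5,"dx":0.079,"dy":0.295,"dz":0,"rx":0,"ry":0,"rz":-31},{"gripper":0.5,"dx":0.09,"dy":0.335,"dz":0,"rx":0,"ry":0,"rz":-35},{"gripper":0.5,"dx":0.1,"dy":0.37,"dz":0,"rx":0,"ry":0,"rz":-38}]'
python3 -m jog '[{"gripper":0.5,"dx":0.008,"dy":0.03,"dz":0,"rx":0,"ry":0,"rz":-2},{"gripper":0.5,"dx":0.013,"dy":0.052,"dz":0,"rx":0,"ry":0,"rz":-2},{"gripper":0.5,"dx":0.015,"dy":0.062,"dz":0,"rx":0,"ry":0,"rz":-2},{"gripper":0.5,"dx":0.015,"dy":0.064,"dz":0,"rx":0,"ry":0,"rz":-2},{"gripper":0.5,"dx":0.015,"dy":0.064,"dz":0,"rx":0,"ry":0,"rz":-2},{"gripper":0.5,"dx":0.015,"dy":0.064,"dz":0,"rx":0,"ry":0,"rz":-2},{"gripper":0.5,"dx":0.015,"dy":0.064,"dz":0,"rx":0,"ry":0,"rz":-2}]'
python3 - <<'E'
from h import *
for c in ["wrist","scene","side"]:
    im=read_camera(c); cv2.imwrite(f"pics/{c}6.png",im["pixels"]); P=world(im,np.ones((480,640),bool))
    m=(np.hypot(P[:,0]-.5665,P[:,1]-.351)<.07)&(P[:,2]>.022)&(P[:,2]<.035)
    Q=(P[m][:,:2]*1000).astype(np.float32)
    if len(Q)>20: print(c,cv2.minEnclosingCircle(Q),len(Q))
    if c!="wrist": print(tin(im,.566,.351,.23))
state()
E
```

```text
t: 25.1
eef_pos: [0.5499, 0.2882, 0.215]
tool_rot: [0.703, 0.056, 0.706, -0.057]
contact_force: [0.7, -1.4, -3.7]
gripper_width: 0.689
t: 25.8
eef_pos: [0.5663, 0.3488, 0.2178]
tool_rot: [0.704, 0.069, 0.704, -0.069]
contact_force: [0.4, -0.3, -3.9]
gripper_width: 0.69
wrist ((560.99755859375, 350.47039794921875), 58.841182708740234) 2565
scene ((566.427001953125, 349.9941101074219), 61.97591781616211) 446
(array([568.9, 349.4]), array([87.8, 93.8]), 'long axis deg', -12.4, 0.2309, 572)
side ((565.7647094726562, 349.84197998046875), 63.934940338134766) 322
(array([562.3, 346.6]), array([84.6, 93.6]), 'long axis deg', -15.2, 0.2287, 437)
t 25.95 pos [0.5662 0.3497 0.218 ] jaw deg 78.85 xaxis [ 3.e-04 -2.e-04 -1.e+00] F [-0.13 -1.12 -3.83] w 0.689 q [-0.35  0.52 -0.42  1.59  0.23  1.08  0.54]
```

View pics/scene6.png

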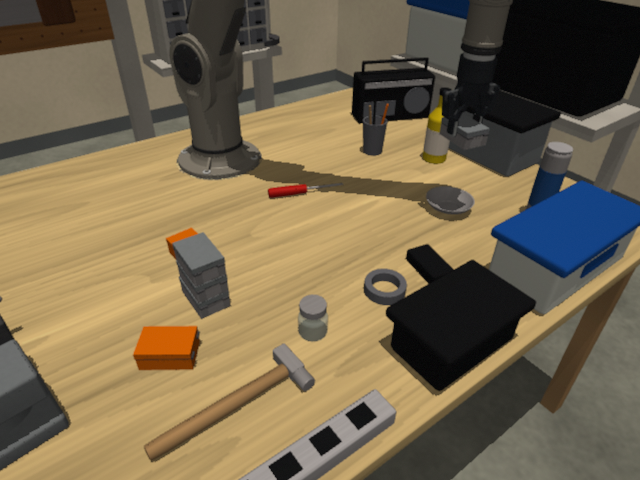

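View pics/side6.png

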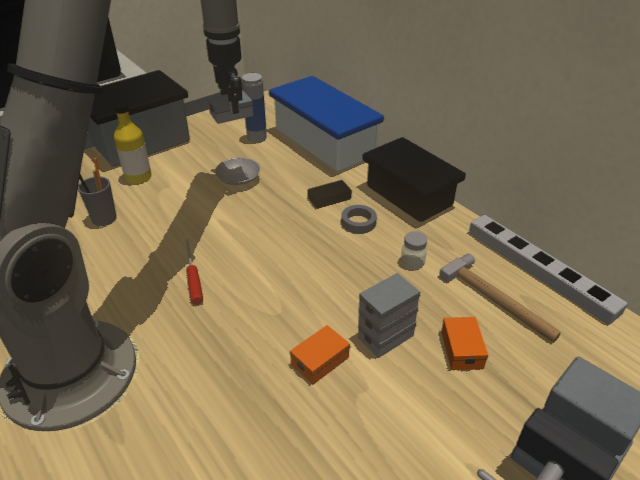

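The tin is over the dish in both views: scene (465,130) above (449,203), side (230,107) above (237,174). The column of three and the bystanders look undisturbed. I'll let it settle, then hand in.

```bash
python3 -m jog '[{"gripper":0.5,"dx":0,"dy":0,"dz":0,"rx":0,"ry":0,"rz":0},{"gripper":0.5,"dx":0,"dy":0,"dz":0,"rx":0,"ry":0,"rz":0},{"gripper":0.5,"dx":0,"dy":0,"dz":0,"rx":0,"ry":0,"rz":0},{"gripper":0.5,"dx":0,"dy":0,"dz":0,"rx":0,"ry":0,"rz":0},{"gripper":0.5,"dx":0,"dy":0,"dz":0,"rx":0,"ry":0,"rz":0},{"gripper":0.5,"dx":0,"dy":0,"dz":0,"rx":0,"ry":0,"rz":0}]'
python3 - <<'E'
from h import *
state(); print(abs(get_obs()["joint_vel"]).max()); print(hand_in())
E
```

```text
t: 26.55
eef_pos: [0.566, 0.3505, 0.2178]
tool_rot: [0.704, 0.068, 0.704, -0.068]
contact_force: [0.4, 0.3, -4.2]
gripper_width: 0.696
t 26.55 pos [0.566  0.3505 0.2178] jaw deg 78.9 xaxis [-0. -0. -1.] F [ 0.39  0.32 -4.19] w 0.696 q [-0.35  0.53 -0.42  1.59  0.23  1.08  0.54]
0.0014727012335306188
the job is handed in; nothing more can be done
None
```

The job is done and handed in at about 26.6 s, with no verdict reported.

- **Weighing:** I lifted the left tin about 9 cm and it pulled about 1.7 N (0.17 kg). I set it back and let go, then lifted the right tin the same way. It pulled about 4.35 N (0.44 kg), so the right tin is the heavy one.
- **Column:** The left tin stands on top. The wrist camera puts its top within about 0.5 mm and 0.2° of the old column top. From the fixed cameras the column looked undisturbed. They differ from the wrist camera by about 2 mm in y, and I relied on the wrist camera because it agreed with where the jaws centred each tin.
- **Hold over the dish:** The gripper is at (0.566, 0.3505). The fixed cameras measure the dish centre at about (0.566, 0.350). The tin is level and still, with its underside about 19 cm above the bench.

**Checks that disagreed or failed:**
- The wrist camera put the dish centre about 5 mm off in x, probably because the held tin hid part of the rim, so I did not use that value.
- The network missed the right tin at first, so I located it from depth.
- Two early move calls were refused because I left out fields; nothing moved.
- Closing the fingers on a tin pushed up on the tool with 6 to 7 N each time.

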